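# Empty the used batteries into the lever-lid battery bin

## Robot

A 6-joint arm with a two-finger parallel gripper is mounted at the origin on a cart in front of the work surface, level with it; the furniture and walls round the work are solid. World frame = base frame: x ahead of the robot, y to its left, z up, the work surface at z = 0. Lengths are in m, angles in rad, forces in N, time in s.
With the tool pointing down it reaches from about 0.35 to 0.8 m from the base axis. Payload 7.3 kg.
Tool frame: the origin (TCP) lies midway between the tips of the shut fingers; the grasp point (between the pads) lies ctrl.grip_point_offset behind it (ctrl.grip_point_offset is the distance from the TCP to the grasp point, in m); z points along the fingers, y is the line along which they close (so a half turn about z gives the same grasp; the last joint's range is limited). The gripper opens to 85 mm and grips with 20 to 120 N. Pads are 22 mm wide; open, the fingers measure 114 mm over their backs; the gripper's body (76 mm by 85 mm) begins 54 mm behind the grasp point. The pads swing forward as they close: fully open they stand 13 mm farther back than shut.
Start: joints at [-1.402, 0.342, 1.524, -0, 1.275, -0.146], TCP at [0.163, -0.499, 0.231] pointing down, gripper open.
Joint ranges: [-2.53, 2.53], [-0.77, 2.02], [0.04, 2.7], [-1, 4.14], [0.28, 2.66], [-3.11, 3.11]. Speed limits (rad/s): [2.57, 2.57, 3.14, 3.14, 3.14, 3.14].

## Interface

Orientations are given as a 3x3 rotation matrix whose columns are the frame's x, y, z axes.
In Python, from plant import ctrl gives the robot as it stands.
- The arm moves only by the tool send_rows, never from a script. Its argument "targets" is a list of rows, each an object of numbers: "x", "y", "z": the shift along the world's x, y, z in mm; "yaw": the turn about the world's z in degrees. In form: [{"x": .., "y": .., "z": .., "yaw": ..}, ...]. A call has exactly 8 rows; each row is the pose to reach, as a shift and turn from the pose commanded when the call began; what a row does not reach only later rows make up. A row lasts 1/8 s, in which the tool goes at most 62.5 mm and 10.7 degrees, less where a joint would pass 70% of its speed; a pose out of reach is approached as far as the arm can. A call with a gripper value outside its range is refused whole. "fingers" is the opening, from 0 (shut) to 1 (fully open), set as the call begins (left out, the last holds). The fingers move at their own pace and stop on an object; the grip force is fixed at half the most. Time passes only in rows, so rows that repeat a pose let the fingers close, or fill a call up. It gives the time, the measured TCP pose, the force, the opening and the grip force at its end, in the units of the state.
- ctrl.get_obs(): the state, without advancing time (a new reading comes with each control period).
- ctrl.camera(name): name is "scene" or "top" or "wrist"; returns a dict with "image" (420x560x3 uint8, red, green, blue), "vertical_fov" (degrees; the focal length in pixels is half the picture's height over the tangent of half this angle, whatever the lens; pixels are square), "cx", "cy" (the principal point, pixels), "dist_coeffs" ([k1, k2, p1, p2, k3] as OpenCV has them; the pictures are not rectified), "T" (4x4, takes a point from camera to world coordinates); the wrist camera has in their place "hand_eye" (4x4, takes a point from camera to tool coordinates, whose origin is the TCP and whose axes are the flange's). Camera axes: x right, y up, looking along -z (the intrinsics and any distortion apply to the point x, -y, -z); pixel columns grow to the right and rows downward; lengths in m; the calibration is good to about 2 mm. A picture is of the moment at which its call begins: read the wrist's pose just before it. There is no depth.
- ctrl.hand_in(): hands the job in; it is judged then, once.
The state is a dict: "time_s": time; "qpos": joint angles; "joint_vel": joint speeds; "effort": joint torques, N m; "ee_pos": TCP position; "eef_rot": TCP orientation; "wrist_force": force on the tool from outside, world axes, zero at the start; "torque": the same for the moment, N m; "gripper_width": opening from 0.0 (shut) to 1.0 (fully open); "grasp_force": force on a finger pad.
Only numpy, scipy, OpenCV 4.12 (cv2) and the standard library are available. Lean on these libraries where they do the work, as an engineer would, in place of code of your own. Each camera call takes 0.05 s, during which the arm holds its last target. There are 200 camera calls.

## Task

Get all three used batteries (two in the metal scoop, one lying loose on the worktop) into the white battery bin: first load all three into the open hopper at its front while the lid stays shut, tipping in the scoop's two, and stand the empty scoop back upright on the worktop. Then press the lever at the bin's side right down and keep it down, so that the lid stays up, until all three have dropped inside, and let go so that the lid closes. Raise the lid with the lever only, never by touching it, and leave the other things where they are.

Things in the scene. Friction and masses are not known exactly. Their poses are not given: they have to be found in the camera images.
- battery_bin: fixed white box on the worktop, 224 mm long (x), 118 mm wide (y), 130 mm high. Origin: on the worktop under its middle (it spans x -104 to +120 mm); own +x points from the hopper end to the bin end, +y to the side with the lever, z up. x -100 to 0: open hopper; x 8 to 116: the bin, under the lid (its top 107 mm high, its front flap at x = 0 stands up to 128 mm)
- hopper (a point): middle of the hopper's opening, at bin (-60, 0, 128) mm, axes as the bin's. Inner length 100 (x -100 to 0), inner width 110 mm, rim 130 mm high. Its smooth floor slopes at 32 degrees from 111 mm high at x = -100 to 48 mm at x = 0, where the lid's flap blocks the way: batteries roll or slide down against it, and on into the bin when the lid is up
- bin_inside (a point): middle of the bin's inner floor: bin frame (62, 0, 8) mm; axes as the bin's
- bin_lid (a joint): angle of the lid about its hinge along the bin's back (hinge line at bin x = 118, z = 78 mm): 0 shut, about 0.73 rad with the lever fully down. It follows the lever (1.75 x the lever's angle) and falls shut when the lever is let go
- lid_front (a point): middle of the upper edge of the lid's front flap; 128 mm above the worktop when shut, about 67 mm higher and 64 mm further back when fully raised
- lever_arm (a joint): angle of the steel lever about its pivot (along the bin's y, at bin (60, 75, 85) mm): 0 at rest (up), 0.42 rad fully down at a stop. Spring-returned: it takes about 4 to 8 N on the pad to push it down and hold it
- lever_pad (a point): top of the rubber-covered press pad (46 mm along x, 66 mm along y, 12 mm tilted: front end up) at the lever's front end, on the bin's +y side; at rest at bin (-59, 113, 112) mm, fully down at bin (-60, 113, 61) mm, moving almost straight down. The pad spans bin y 72 to 138 mm; the bin's wall is at y = 59 mm
- scoop: loose aluminium scoop, 100 to 170 g empty. Origin: on its underside; own +x is the pouring direction, z up. Open tray 66 mm wide, floor 4 mm thick from x = -44 to +36 mm, walls 28 mm high, then a ramp rising at 20 degrees to the lip. Behind it (x -79 to -47) an upright grip fin, 12 mm thick along y, 73 mm high. Tipped nose-down by some 40 degrees it lets its batteries go over the lip
- scoop_grip (a point): point in the middle of the scoop's grip fin: scoop frame (-63, 0, 52) mm; axes as the scoop's
- scoop_lip (a point): middle of the scoop's pouring lip: scoop frame (66, 0, 14) mm; axes as the scoop's
- battery_1_mid (a point): centre of a battery, a round cell 50 mm long and 16 mm in diameter, 23 g; own y runs along its length. It starts crosswise in the scoop
- battery_2_mid (a point): centre of a battery, a round cell 50 mm long and 16 mm in diameter, 23 g; own y runs along its length. It starts crosswise in the scoop
- battery_3_mid (a point): centre of a battery, a round cell 50 mm long and 16 mm in diameter, 23 g; own y runs along its length. It starts lying loose on the worktop, at any yaw; it can roll
- tea_light: bystander: tea light candle in a cup, 38 mm across, 16 mm high, on the worktop; origin under its middle
- sardine_tin: bystander: flat tin, 63 x 105 x 28 mm (105 along its y), on the worktop; origin under its middle
- mug_1: bystander: pale blue mug, 93 mm high, 96 mm across, on the worktop right of the bin; origin under its middle
- salt_shaker: bystander: salt shaker, 44 mm across, 90 mm high, on the worktop right of the bin; origin under its middle

How it is judged:
By the outcome, as a careful person would: the job done as asked, in the order asked, and still so for the second after the job is handed in, with the robot touching nothing.
It also fails if it takes over 72 s, if anything falls off the work surface, if the arm or the gripper's body presses on something with over 40 N, if the wrist force passes 120 N, or if a joint passes its speed limit or range.

## Working session

There is one attempt and no reset: what is moved stays moved. The work goes in short steps, Python scripts to look and compute and a tool call to move; the robot and the scene stay as the last step left them, time stands still between calls to the robot, and variables do not carry over. Pictures are saved under pics/ and viewed, at most 10 in all, crops included, and the job is handed in when it is done.

Besides the shell and the picture viewer there is one more tool, called after "Request:" by a JSON object that holds its "name" and its "arguments". send_rows: Moves the arm, as the interface text tells. Its arguments: {"type":"object","properties":{"targets":{"type":"array","items":{"type":"object","properties":{"x":{"type":"number"},"y":{"type":"number"},"z":{"type":"number"},"yaw":{"type":"number"}}}},"fingers":{"type":"number"}},"required":["targets"]}

```bash
ls; mkdir -p pics; cat > h.py <<'E'
import numpy as np, cv2
from plant import ctrl
def grab(n):
    o=ctrl.get_obs(); c=ctrl.camera(n); im=c['image']; H,W=im.shape[:2]
    f=H/2/np.tan(np.radians(c['vertical_fov'])/2)
    K=np.array([[f,0,c['cx']],[0,f,c['cy']],[0,0,1.]]); d=np.array(c['dist_coeffs'],float)
    if 'T' in c: T=np.array(c['T'])
    else:
        A=np.eye(4);A[:3,:3]=o['eef_rot'];A[:3,3]=o['ee_pos'];T=A@np.array(c['hand_eye'])
    return im,K,d,T
def save(n,fn):
    im,K,d,T=grab(n); cv2.imwrite('pics/%s.png'%fn,im[:,:,::-1]); np.savez('pics/%s.npz'%fn,K=K,d=d,T=T); return im
def load(fn):
    z=np.load('pics/%s.npz'%fn); return z['K'],z['d'],z['T']
def world(fn,px,z):
    K,d,T=load(fn); p=cv2.undistortPoints(np.array(px,float).reshape(-1,1,2),K,d)[:,0]
    r=np.c_[p[:,0],-p[:,1],-np.ones(len(p))]@T[:3,:3].T; o=T[:3,3]
    return o+r*((np.broadcast_to(z,len(p))-o[2])/r[:,2])[:,None]
def proj(fn,P):
    K,d,T=load(fn); q=(np.atleast_2d(P)-T[:3,3])@T[:3,:3]; q=q*[1,-1,-1]
    return cv2.projectPoints(q,np.zeros(3),np.zeros(3),K,d)[0][:,0]
def st():
    o=ctrl.get_obs(); return {k:np.round(o[k],3).tolist() for k in('time_s','ee_pos','wrist_force','torque','gripper_width','grasp_force','qpos')}
E
python3 - <<'E'
from h import *
print(st(),ctrl.grip_point_offset,ctrl.get_obs()['eef_rot'])
for n in('top','scene'):
    save(n,n+'0')
    print(n,load(n+'0'))
E
```

```text
pics
{'time_s': 0.0, 'ee_pos': [0.163, -0.499, 0.231], 'wrist_force': [-0.03, 0.399, -0.297], 'torque': [-0.032, 0.001, 0.045], 'gripper_width': 1.001, 'grasp_force': 0.0, 'qpos': [-1.402, 0.343, 1.525, -0.0, 1.275, -0.146]} 0.0187 [[ 9.50865774e-01  3.09603306e-01 -2.70600352e-04]
 [ 3.09603344e-01 -9.50864537e-01  1.54960931e-03]
 [ 2.22459888e-04 -1.55724923e-03 -9.99998763e-01]]
top (array([[449.75474964,   0.        , 280.14532859],
       [  0.        , 449.75474964, 215.15778342],
       [  0.        ,   0.        ,   1.        ]]), array([0.0038985, 0.       , 0.       , 0.       , 0.       ]), array([[ 0.01434214,  0.98279307, -0.18415234,  0.33337028],
       [-0.9995532 ,  0.01892219,  0.02313775, -0.05439179],
       [ 0.02622419,  0.18373822,  0.98262534,  1.42827652],
       [ 0.        ,  0.        ,  0.        ,  1.        ]]))
scene (array([[458.69412106,   0.        , 281.77017521],
       [  0.        , 458.69412106, 222.29329701],
       [  0.        ,   0.        ,   1.        ]]), array([-0.09884454,  0.        ,  0.        ,  0.        ,  0.        ]), array([[ 0.77048789,  0.27413743, -0.57549725, -0.30861672],
       [-0.63741735,  0.32156351, -0.70021142, -1.16621583],
       [-0.00689525,  0.90633635,  0.42250074,  0.7449071 ],
       [ 0.        ,  0.        ,  0.        ,  1.        ]]))
```

View pics/top0.png

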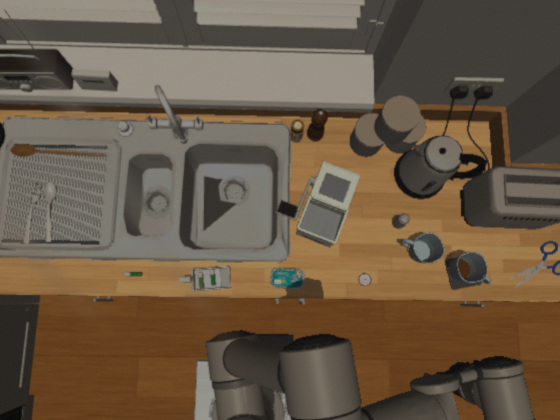

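View pics/scene0.png

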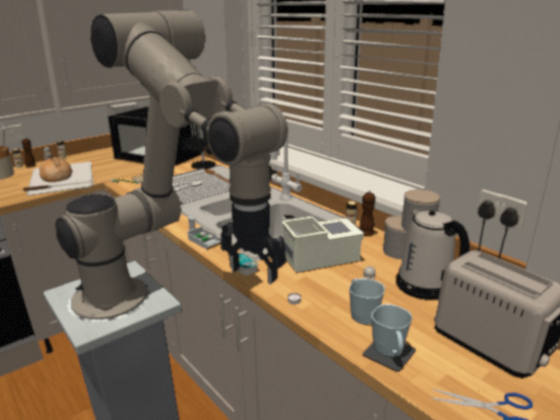

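```bash
python3 - <<'E'
from h import *
im=cv2.imread('pics/top0.png')[150:300,110:375]
cv2.imwrite('pics/c1.png',cv2.resize(im,None,fx=3,fy=3,interpolation=cv2.INTER_CUBIC))
E
```

```text
(no output)
```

View pics/c1.png

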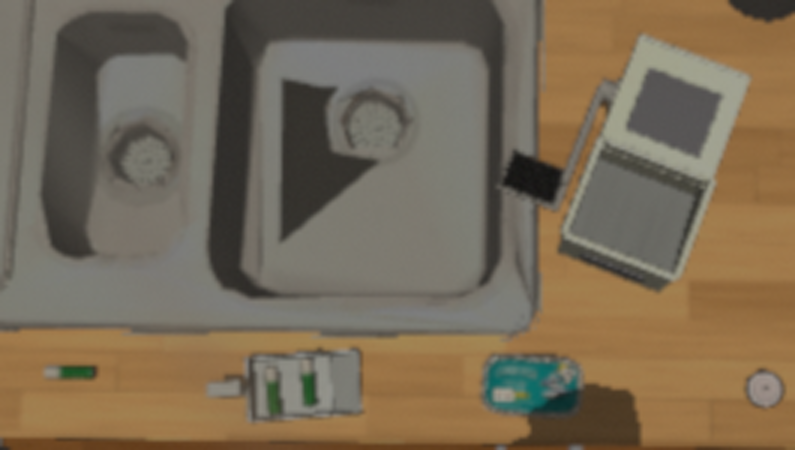

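```bash
python3 - <<'E'
from h import *
c=lambda l:[(110+x/3,150+y/3) for x,y in l]
np.set_printoptions(precision=4,suppress=True)
w=lambda l,z:world('top0',c(l),z)
r=w([(562,238),(680,280)],.130); l=w([(645,37),(748,78)],.107)
print('rim',r,'lid',l)
print('pad',w([(512,152),(564,166),(552,200),(500,186)],.112).mean(0))
print('fin ends top',w([(208,388),(247,386)],.073),'lip',w([(359,350),(361,410)],.014),'tray back',w([(250,355),(250,420)],.028))
print('bat3',w([(45,371),(97,373)],.008))
print('tin',w([(532,382)],.028),'tea',w([(766,388)],.016))
y=(r[1]-r[0])[:2]; y=-y/np.linalg.norm(y); x=np.array([y[1],-y[0]])
y2=-(l[1]-l[0])[:2];print('yaw',np.degrees(np.arctan2(x[1],x[0])),'lid',np.degrees(np.arctan2(-y2[0],y2[1])))
print('origin from rim',r.mean(0)[:2]+.104*x, 'hopper', r.mean(0)[:2]+.044*x)
lm=l.mean(0)[:2]; print('dist',np.linalg.norm(lm-r.mean(0)[:2]), np.degrees(np.arctan2(*(lm-r.mean(0)[:2])[::-1])))
E
```

```text
rim [[ 0.5355 -0.1358  0.13  ]
 [ 0.4964 -0.2508  0.13  ]] lid [[ 0.7483 -0.2206  0.107 ]
 [ 0.7073 -0.3256  0.107 ]]
pad [ 0.6002 -0.1066  0.112 ]
fin ends top [[0.3878 0.2103 0.073 ]
 [0.3903 0.172  0.073 ]] lip [[0.4317 0.0677 0.014 ]
 [0.3701 0.0634 0.014 ]] tray back [[0.4238 0.178  0.028 ]
 [0.358  0.1747 0.028 ]]
bat3 [[0.4053 0.3918 0.008 ]
 [0.4041 0.3382 0.008 ]]
tin [[ 0.4008 -0.1124  0.028 ]] tea [[ 0.399 -0.357  0.016]]
yaw -18.790714059107476 lid -21.368516130730885
origin from rim [ 0.6144 -0.2268] hopper [ 0.5576 -0.2075]
dist 0.22639510066247803 -20.633963874975215
```

Request:
{"name": "send_rows", "arguments": {"targets": [{"x": 35, "y": 45, "z": 0, "yaw": 9}, {"x": 75, "y": 90, "z": 0, "yaw": 18}, {"x": 115, "y": 135, "z": 0, "yaw": 27}, {"x": 155, "y": 180, "z": 0, "yaw": 36}, {"x": 190, "y": 228, "z": 0, "yaw": 45}, {"x": 220, "y": 280, "z": 0, "yaw": 54}, {"x": 245, "y": 335, "z": 0, "yaw": 63}, {"x": 255, "y": 395, "z": 0, "yaw": 71}], "fingers": 0.5}}

```text
time_s: 1.1
ee_pos: [0.4184, -0.1024, 0.231]
eef_rot: [[0.012, 1.0, 0.0], [1.0, -0.012, 0.0], [0.0, 0.0, -1.0]]
wrist_force: [1.0, 0.1, 0.4]
gripper_width: 0.498
grasp_force: 0.0
```

Request:
{"name": "send_rows", "arguments": {"targets": [{"x": 0, "y": 60, "z": 0, "yaw": 0}, {"x": 0, "y": 120, "z": 0, "yaw": 0}, {"x": -5, "y": 180, "z": 0, "yaw": 0}, {"x": -5, "y": 240, "z": -10, "yaw": 0}, {"x": -10, "y": 300, "z": -20, "yaw": 0}, {"x": -10, "y": 360, "z": -30, "yaw": 0}, {"x": -12, "y": 410, "z": -40, "yaw": 0}, {"x": -12, "y": 410, "z": -40, "yaw": 0}]}}

```text
time_s: 2.1
ee_pos: [0.4043, 0.3083, 0.1899]
eef_rot: [[0.012, 1.0, -0.002], [1.0, -0.012, -0.001], [-0.001, -0.002, -1.0]]
wrist_force: [0.3, -0.2, -0.2]
gripper_width: 0.497
grasp_force: 0.0
```

```bash
python3 - <<'E'
from h import *
save('wrist','w1'); print(proj('w1',[[.4047,.365,.008],[.3895,.192,.073],[.401,.066,.014]]))
E
```

```text
[[283.50833118 128.60010577]
 [269.56396515 324.64902761]
 [283.65565297 377.08053611]]
```

View pics/w1.png

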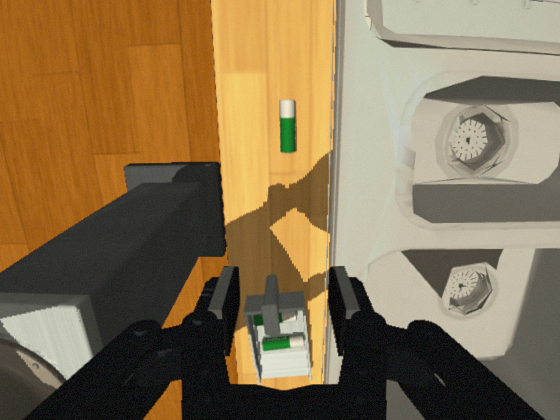

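```bash
python3 - <<'E'
from h import *
np.set_printoptions(precision=4,suppress=True)
print(world('w1',[(287.5,100),(288.5,153)],.012))
print(world('w1',[(271.5,277),(272.5,333)],.073)); print(world('w1',[(250,296),(300,293)],.028));print(world('w1',[(257,380),(311,374)],.014))
E
```

```text
[[0.4087 0.3911 0.012 ]
 [0.4092 0.3423 0.012 ]]
[[0.3927 0.2431 0.073 ]
 [0.392  0.1823 0.073 ]]
[[0.367  0.1944 0.028 ]
 [0.42   0.1975 0.028 ]]
[[0.3675 0.0613 0.014 ]
 [0.435  0.0706 0.014 ]]
```

Request:
{"name": "send_rows", "arguments": {"targets": [{"x": 4, "y": 30, "z": -20, "yaw": 0}, {"x": 4, "y": 58, "z": -50, "yaw": 0}, {"x": 4, "y": 58, "z": -95, "yaw": 0}, {"x": 4, "y": 58, "z": -135, "yaw": 0}, {"x": 4, "y": 58, "z": -165, "yaw": 0}, {"x": 4, "y": 58, "z": -180, "yaw": 0}, {"x": 4, "y": 58, "z": -186, "yaw": 0}, {"x": 4, "y": 58, "z": -186, "yaw": 0}]}}

```text
time_s: 3.15
ee_pos: [0.4101, 0.3637, 0.006]
eef_rot: [[0.017, 1.0, 0.001], [1.0, -0.017, 0.0], [0.0, 0.001, -1.0]]
wrist_force: [-1.4, -0.9, 0.1]
gripper_width: 0.5
grasp_force: 0.0
```

Request:
{"name": "send_rows", "arguments": {"targets": [{"x": 0, "y": 0, "z": 0, "yaw": 0}, {"x": 0, "y": 0, "z": 0, "yaw": 0}, {"x": 0, "y": 0, "z": 0, "yaw": 0}, {"x": 0, "y": 0, "z": 0, "yaw": 0}, {"x": 0, "y": 0, "z": 0, "yaw": 0}, {"x": 0, "y": 0, "z": 30, "yaw": 0}, {"x": 0, "y": -15, "z": 80, "yaw": 0}, {"x": 0, "y": -40, "z": 130, "yaw": 0}], "fingers": 0}}

```text
time_s: 4.15
ee_pos: [0.4093, 0.3237, 0.1368]
eef_rot: [[0.016, 1.0, 0.0], [1.0, -0.016, 0.0], [0.0, 0.0, -1.0]]
wrist_force: [0.9, -1.0, 0.3]
gripper_width: 0.161
grasp_force: 59.0
```

Request:
{"name": "send_rows", "arguments": {"targets": [{"x": 10, "y": -50, "z": 20, "yaw": 0}, {"x": 30, "y": -105, "z": 40, "yaw": -3}, {"x": 45, "y": -160, "z": 60, "yaw": -6}, {"x": 60, "y": -215, "z": 70, "yaw": -9}, {"x": 80, "y": -270, "z": 70, "yaw": -12}, {"x": 95, "y": -325, "z": 70, "yaw": -15}, {"x": 110, "y": -380, "z": 70, "yaw": -19}, {"x": 125, "y": -435, "z": 70, "yaw": -19}]}}

```text
time_s: 5.15
ee_pos: [0.5348, -0.113, 0.2057]
eef_rot: [[0.342, 0.94, 0.001], [0.94, -0.342, -0.0], [0.0, 0.001, -1.0]]
wrist_force: [0.4, -0.1, -0.3]
gripper_width: 0.165
grasp_force: 59.0
```

Request:
{"name": "send_rows", "arguments": {"targets": [{"x": 17, "y": -50, "z": 0, "yaw": 0}, {"x": 32, "y": -100, "z": 0, "yaw": 0}, {"x": 32, "y": -101, "z": -10, "yaw": 0}, {"x": 32, "y": -101, "z": -40, "yaw": 0}, {"x": 32, "y": -101, "z": -70, "yaw": 0}, {"x": 32, "y": -101, "z": -88, "yaw": 0}, {"x": 32, "y": -101, "z": -92, "yaw": 0}, {"x": 32, "y": -101, "z": -92, "yaw": 0}]}}

```text
time_s: 6.15
ee_pos: [0.5667, -0.2116, 0.1137]
eef_rot: [[0.341, 0.94, 0.0], [0.94, -0.341, -0.0], [0.0, 0.0, -1.0]]
wrist_force: [-0.2, 0.0, -0.9]
gripper_width: 0.166
grasp_force: 58.9
```

Request:
{"name": "send_rows", "arguments": {"targets": [{"x": 0, "y": 0, "z": 0, "yaw": 0}, {"x": 0, "y": 0, "z": 0, "yaw": 0}, {"x": 0, "y": 0, "z": 0, "yaw": 0}, {"x": 0, "y": 0, "z": 10, "yaw": 0}, {"x": 0, "y": 0, "z": 40, "yaw": 0}, {"x": 0, "y": 0, "z": 80, "yaw": 0}, {"x": -10, "y": 30, "z": 100, "yaw": 0}, {"x": -25, "y": 80, "z": 100, "yaw": 0}], "fingers": 0.42}}

```text
time_s: 7.15
ee_pos: [0.5425, -0.1329, 0.2159]
eef_rot: [[0.344, 0.939, 0.005], [0.939, -0.344, -0.002], [-0.0, 0.005, -1.0]]
wrist_force: [0.6, 0.5, 0.3]
gripper_width: 0.423
grasp_force: 0.0
```

Request:
{"name": "send_rows", "arguments": {"targets": [{"x": -25, "y": 54, "z": 0, "yaw": 5}, {"x": -50, "y": 110, "z": 0, "yaw": 10}, {"x": -75, "y": 165, "z": 0, "yaw": 15}, {"x": -100, "y": 220, "z": 0, "yaw": 20}, {"x": -126, "y": 275, "z": -20, "yaw": 25}, {"x": -151, "y": 326, "z": -40, "yaw": 25}, {"x": -151, "y": 326, "z": -80, "yaw": 25}, {"x": -151, "y": 326, "z": -90, "yaw": 25}]}}

```text
time_s: 8.15
ee_pos: [0.3894, 0.194, 0.1224]
eef_rot: [[-0.089, 0.996, -0.003], [0.996, 0.089, -0.001], [-0.001, -0.003, -1.0]]
wrist_force: [-0.1, 1.1, -0.3]
gripper_width: 0.422
grasp_force: 0.0
```

```bash
python3 - <<'E'
from h import *
save('scene','s1'); print(proj('s1',[[.391,.193,.073],[.401,.066,.014],[.56,-.21,.1]]))
save('wrist','w2'); print(proj('w2',[[.391,.193,.073]]))
a=cv2.imread('pics/s1.png')[170:280,150:330]; b=cv2.imread('pics/w2.png')[150:420,100:460]
cv2.imwrite('pics/c2.png',np.hstack([cv2.resize(a,(442,270)),b])[:, :800])
E
```

```text
[[191.76261635 216.74530127]
 [214.10062701 243.05352746]
 [302.18669151 234.66410363]]
[[285.24279979 241.05397546]]
```

View pics/c2.png

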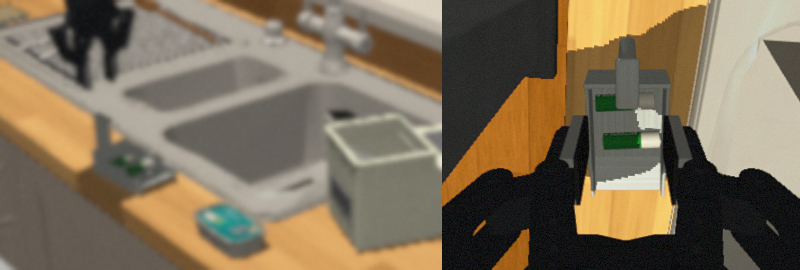

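Request:
{"name": "send_rows", "arguments": {"targets": [{"x": 1, "y": 0, "z": -30, "yaw": 0}, {"x": 1, "y": 0, "z": -60, "yaw": 0}, {"x": 1, "y": 0, "z": -80, "yaw": 0}, {"x": 1, "y": 0, "z": -89, "yaw": 0}, {"x": 1, "y": 0, "z": -89, "yaw": 0}, {"x": 1, "y": 0, "z": -89, "yaw": 0}, {"x": 1, "y": 0, "z": -89, "yaw": 0}, {"x": 1, "y": 0, "z": -89, "yaw": 0}]}}

```text
time_s: 9.25
ee_pos: [0.3918, 0.1939, 0.0347]
eef_rot: [[-0.088, 0.996, 0.001], [0.996, 0.088, 0.0], [0.0, 0.001, -1.0]]
wrist_force: [1.0, -0.6, -0.4]
gripper_width: 0.414
grasp_force: 0.0
```

Request:
{"name": "send_rows", "arguments": {"targets": [{"x": 0, "y": 0, "z": 0, "yaw": 0}, {"x": 0, "y": 0, "z": 0, "yaw": 0}, {"x": 0, "y": 0, "z": 0, "yaw": 0}, {"x": 0, "y": 0, "z": 0, "yaw": 0}, {"x": 0, "y": 0, "z": 4, "yaw": 0}, {"x": 0, "y": 0, "z": 8, "yaw": 0}, {"x": 0, "y": 0, "z": 12, "yaw": 0}, {"x": 0, "y": 0, "z": 12, "yaw": 0}], "fingers": 0}}

```text
time_s: 10.25
ee_pos: [0.3918, 0.1939, 0.0466]
eef_rot: [[-0.088, 0.996, 0.001], [0.996, 0.088, 0.0], [0.0, 0.001, -1.0]]
wrist_force: [-0.1, -0.3, -1.4]
gripper_width: 0.129
grasp_force: 58.4
```

```bash
python3 - <<'E'
from h import *
save('scene','s2'); print(st())
for i in range(3): ctrl.camera('top'); print(st()['wrist_force'],st()['torque'])
a=[cv2.imread('pics/%s.png'%s)[190:270,160:250] for s in('s1','s2')]
cv2.imwrite('pics/c3.png',cv2.resize(np.hstack(a),None,fx=4,fy=4,interpolation=2))
E
```

```text
{'time_s': 10.3, 'ee_pos': [0.392, 0.194, 0.046], 'wrist_force': [0.265, 0.774, -0.9], 'torque': [0.072, 0.005, 0.01], 'gripper_width': 0.13, 'grasp_force': 58.378, 'qpos': [0.284, 0.448, 1.988, -0.0, 0.705, 0.196]}
[-0.208, 1.066, -2.568] [0.111, -0.025, 0.032]
[-0.147, 0.593, -2.24] [0.077, 0.003, 0.004]
[0.097, 0.227, -1.034] [0.022, -0.016, -0.025]
```

View pics/c3.png

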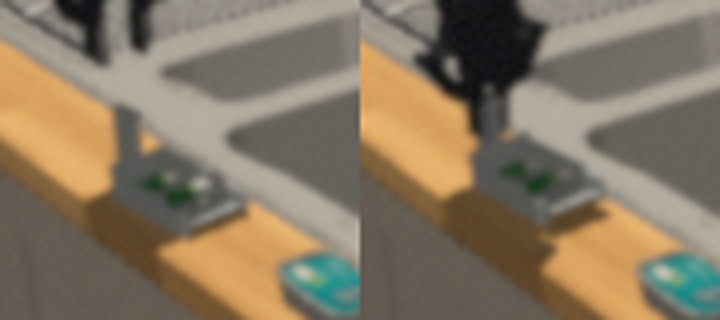

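Request:
{"name": "send_rows", "arguments": {"targets": [{"x": 0, "y": -3, "z": 5, "yaw": 0}, {"x": 0, "y": -10, "z": 15, "yaw": 3}, {"x": 0, "y": -25, "z": 30, "yaw": 7}, {"x": -2, "y": -45, "z": 45, "yaw": 11}, {"x": -4, "y": -70, "z": 55, "yaw": 15}, {"x": -6, "y": -95, "z": 60, "yaw": 20}, {"x": -8, "y": -120, "z": 60, "yaw": 25}, {"x": -10, "y": -145, "z": 60, "yaw": 30}]}}

```text
time_s: 11.45
ee_pos: [0.3814, 0.0479, 0.1067]
eef_rot: [[-0.576, 0.817, 0.001], [0.817, 0.576, -0.0], [-0.0, 0.0, -1.0]]
wrist_force: [0.0, -0.3, -1.8]
gripper_width: 0.136
grasp_force: 58.4
```

Request:
{"name": "send_rows", "arguments": {"targets": [{"x": -2, "y": -25, "z": 0, "yaw": 5}, {"x": -4, "y": -50, "z": 0, "yaw": 10}, {"x": -6, "y": -75, "z": 0, "yaw": 15}, {"x": -8, "y": -100, "z": 0, "yaw": 20}, {"x": -11, "y": -125, "z": 0, "yaw": 25}, {"x": -13, "y": -150, "z": 0, "yaw": 30}, {"x": -15, "y": -170, "z": 0, "yaw": 34}, {"x": -16, "y": -186, "z": 0, "yaw": 35}]}}

```text
time_s: 12.45
ee_pos: [0.3653, -0.1381, 0.1065]
eef_rot: [[-0.94, 0.341, 0.0], [0.341, 0.94, -0.0], [-0.0, -0.0, -1.0]]
wrist_force: [-0.5, -0.1, -1.8]
gripper_width: 0.136
grasp_force: 58.4
```

```bash
python3 - <<'E'
from h import *
save('top','t3');save('scene','s3'); print(st())
for n in('t3','s3'): print(proj(n,[[.3655,-.138,.15],[.487,-.182,.085],[.515,-.193,.13]]))
a=cv2.imread('pics/s3.png')[180:300,220:380];b=cv2.imread('pics/t3.png')[190:290,250:350]
cv2.imwrite('pics/c4.png',np.hstack([cv2.resize(a,(480,360),interpolation=2),cv2.resize(b,(300,360)[:1]+(360,),interpolation=2)]))
E
```

```text
{'time_s': 12.55, 'ee_pos': [0.366, -0.138, 0.107], 'wrist_force': [-0.001, 0.004, -1.594], 'torque': [0.041, 0.03, 0.009], 'gripper_width': 0.133, 'grasp_force': 58.533, 'qpos': [-0.559, 0.269, 2.043, -0.0, 0.828, -1.779]}
[[298.12080813 288.06821106]
 [311.6112821  247.85916579]
 [316.85182834 236.63277916]]
[[237.30184429 230.29971882]
 [278.62040962 242.71763616]
 [287.76015839 228.31433096]]
```

View pics/c4.png

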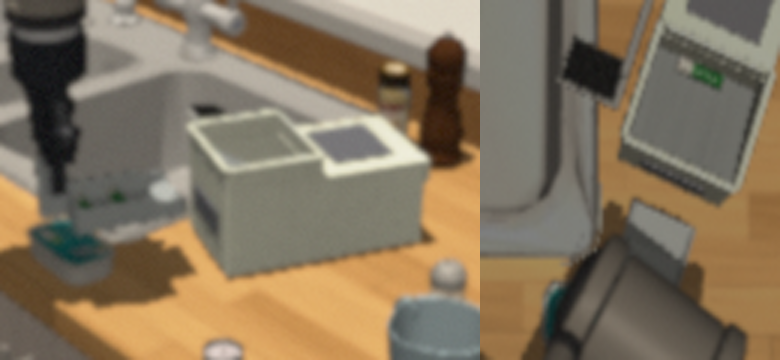

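Request:
{"name": "send_rows", "arguments": {"targets": [{"x": 8, "y": -3, "z": 0, "yaw": 0}, {"x": 15, "y": -5, "z": 0, "yaw": 0}, {"x": 20, "y": -7, "z": 0, "yaw": 0}, {"x": 23, "y": -8, "z": 0, "yaw": 0}, {"x": 25, "y": -9, "z": 0, "yaw": 0}, {"x": 27, "y": -10, "z": 1, "yaw": 0}, {"x": 29, "y": -11, "z": 4, "yaw": 0}, {"x": 30, "y": -11, "z": 7, "yaw": 0}]}}

```text
time_s: 13.55
ee_pos: [0.3957, -0.1483, 0.1136]
eef_rot: [[-0.94, 0.342, 0.0], [0.342, 0.94, -0.0], [-0.0, 0.0, -1.0]]
wrist_force: [-0.1, -1.0, -2.8]
gripper_width: 0.13
grasp_force: 58.6
```

Request:
{"name": "send_rows", "arguments": {"targets": [{"x": 1, "y": 0, "z": 0, "yaw": 0}, {"x": 2, "y": -1, "z": 0, "yaw": 0}, {"x": 3, "y": -1, "z": 0, "yaw": 0}, {"x": 4, "y": -1, "z": 0, "yaw": 0}, {"x": 5, "y": -2, "z": 0, "yaw": 0}, {"x": 6, "y": -2, "z": 0, "yaw": 0}, {"x": 7, "y": -2, "z": 0, "yaw": 0}, {"x": 7, "y": -2, "z": 0, "yaw": 0}]}}

```text
time_s: 14.55
ee_pos: [0.4011, -0.1495, 0.1128]
eef_rot: [[-0.94, 0.342, -0.003], [0.342, 0.94, 0.002], [0.004, 0.0, -1.0]]
wrist_force: [-5.4, 1.9, -0.6]
gripper_width: 0.134
grasp_force: 58.8
```

Request:
{"name": "send_rows", "arguments": {"targets": [{"x": 2, "y": -1, "z": 3, "yaw": 0}, {"x": 4, "y": -1, "z": 7, "yaw": 0}, {"x": 5, "y": -2, "z": 11, "yaw": 0}, {"x": 7, "y": -3, "z": 15, "yaw": 0}, {"x": 9, "y": -3, "z": 19, "yaw": 0}, {"x": 11, "y": -4, "z": 23, "yaw": 0}, {"x": 13, "y": -5, "z": 27, "yaw": 0}, {"x": 14, "y": -5, "z": 30, "yaw": 0}]}}

```text
time_s: 15.55
ee_pos: [0.4146, -0.1542, 0.1425]
eef_rot: [[-0.94, 0.342, -0.005], [0.342, 0.94, 0.003], [0.006, 0.001, -1.0]]
wrist_force: [-4.3, 1.3, -3.3]
gripper_width: 0.13
grasp_force: 58.3
```

```bash
python3 - <<'E'
from h import *
save('scene','s4'); print(st())
a=cv2.imread('pics/s3.png')[180:300,220:340];b=cv2.imread('pics/s4.png')[180:300,220:340]
cv2.imwrite('pics/c5.png',cv2.resize(np.hstack([a,b]),(800,400),interpolation=2))
E
```

```text
{'time_s': 15.6, 'ee_pos': [0.415, -0.154, 0.143], 'wrist_force': [-6.515, 2.528, -0.863], 'torque': [0.456, 1.412, -0.118], 'gripper_width': 0.132, 'grasp_force': 58.521, 'qpos': [-0.529, 0.298, 1.865, -0.0, 0.984, -1.751]}
```

View pics/c5.png

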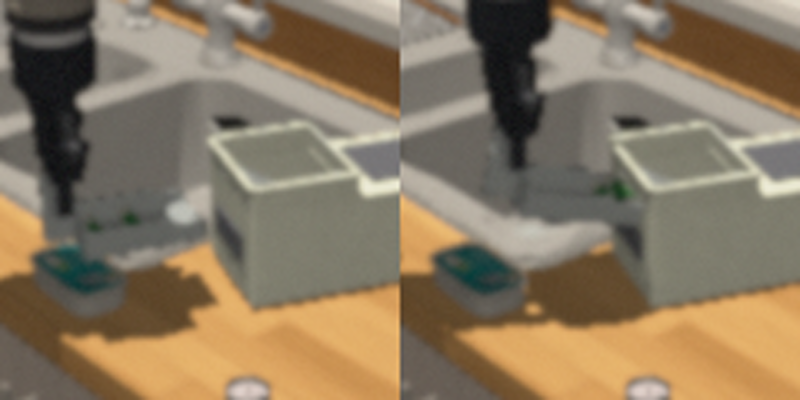

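Request:
{"name": "send_rows", "arguments": {"targets": [{"x": 4, "y": -1, "z": 6, "yaw": 0}, {"x": 8, "y": -3, "z": 12, "yaw": 0}, {"x": 11, "y": -4, "z": 18, "yaw": 0}, {"x": 16, "y": -6, "z": 23, "yaw": 0}, {"x": 21, "y": -7, "z": 28, "yaw": 0}, {"x": 26, "y": -9, "z": 33, "yaw": 0}, {"x": 31, "y": -11, "z": 37, "yaw": 0}, {"x": 36, "y": -13, "z": 41, "yaw": 0}]}}

```text
time_s: 16.6
ee_pos: [0.4512, -0.1674, 0.1839]
eef_rot: [[-0.94, 0.341, -0.004], [0.341, 0.94, 0.002], [0.004, 0.001, -1.0]]
wrist_force: [-4.7, 2.1, -2.3]
gripper_width: 0.129
grasp_force: 58.4
```

```bash
python3 - <<'E'
from h import *
save('scene','s5');save('top','t5'); print(st())
a=cv2.imread('pics/s5.png')[160:280,220:340];b=cv2.imread('pics/t5.png')[190:290,260:360]
cv2.imwrite('pics/c6.png',np.hstack([cv2.resize(x,(400,400),interpolation=2) for x in(a,b)]))
E
```

```text
{'time_s': 16.7, 'ee_pos': [0.452, -0.168, 0.184], 'wrist_force': [-4.573, 2.406, -0.611], 'torque': [0.487, 1.13, -0.133], 'gripper_width': 0.13, 'grasp_force': 58.701, 'qpos': [-0.515, 0.312, 1.709, 0.0, 1.123, -1.737]}
```

View pics/c6.png

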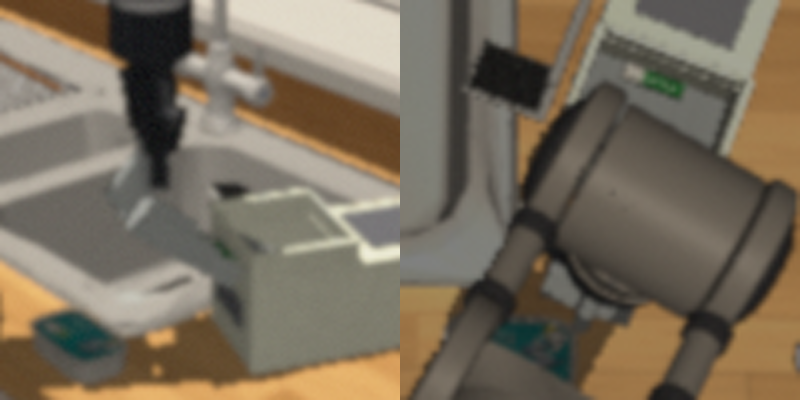

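Request:
{"name": "send_rows", "arguments": {"targets": [{"x": 0, "y": 0, "z": 6, "yaw": 0}, {"x": 0, "y": 0, "z": 12, "yaw": 0}, {"x": 0, "y": 0, "z": 18, "yaw": 0}, {"x": 0, "y": 0, "z": 24, "yaw": 0}, {"x": 0, "y": 0, "z": 29, "yaw": 0}, {"x": 0, "y": 0, "z": 34, "yaw": 0}, {"x": 0, "y": 0, "z": 38, "yaw": 0}, {"x": 0, "y": 0, "z": 42, "yaw": 0}]}}

```text
time_s: 17.7
ee_pos: [0.4528, -0.1683, 0.2267]
eef_rot: [[-0.94, 0.341, 0.001], [0.341, 0.94, -0.0], [-0.001, -0.0, -1.0]]
wrist_force: [0.7, 0.2, -1.0]
gripper_width: 0.135
grasp_force: 59.2
```

Request:
{"name": "send_rows", "arguments": {"targets": [{"x": 0, "y": 0, "z": 5, "yaw": 0}, {"x": 2, "y": -1, "z": 10, "yaw": 0}, {"x": 7, "y": -2, "z": 14, "yaw": 0}, {"x": 14, "y": -5, "z": 16, "yaw": 0}, {"x": 21, "y": -7, "z": 16, "yaw": 0}, {"x": 28, "y": -10, "z": 16, "yaw": 0}, {"x": 28, "y": -10, "z": 16, "yaw": 0}, {"x": 28, "y": -10, "z": 16, "yaw": 0}]}}

```text
time_s: 18.7
ee_pos: [0.4804, -0.1781, 0.2421]
eef_rot: [[-0.94, 0.341, -0.001], [0.341, 0.94, 0.0], [0.001, 0.0, -1.0]]
wrist_force: [-0.1, 0.0, -1.7]
gripper_width: 0.128
grasp_force: 59.2
```

```bash
python3 - <<'E'
from h import *
save('scene','s6');save('top','t6'); print(st())
# green pixels per region
for n in('s5','s6','t5','t6'):
    im=cv2.imread('pics/%s.png'%n).astype(int); b,g,r=im[...,0],im[...,1],im[...,2]
    m=((g>r+25)&(g>b+25)).astype(np.uint8); k,l,s,c=cv2.connectedComponentsWithStats(m)
    print(n,[(c[i].round().tolist(),int(s[i,4])) for i in range(1,k) if s[i,4]>4])
E
```

```text
{'time_s': 18.8, 'ee_pos': [0.48, -0.178, 0.242], 'wrist_force': [-0.245, -0.729, -1.609], 'torque': [0.04, -0.02, -0.012], 'gripper_width': 0.133, 'grasp_force': 59.162, 'qpos': [-0.505, 0.31, 1.539, 0.0, 1.292, -1.727]}
s5 []
s6 []
t5 [([325.0, 211.0], 33)]
t6 []
```

```bash
python3 - <<'E'
from h import *
save('wrist','w6')
print(proj('s6',[[.515,-.193,.13],[.55,-.205,.14],[.613,-.229,.1]]), proj('w6',[[.55,-.205,.14],[.613,-.229,.06]]))
for n in('s3','s4','s5','s6','w6','t5','t6'):
    im=cv2.imread('pics/%s.png'%n).astype(int); b,g,r=im[...,0],im[...,1],im[...,2]
    m=((g>r+12)&(g>b+12)).astype(np.uint8); k,l,s,c=cv2.connectedComponentsWithStats(m)
    print(n,[(c[i].round().tolist(),int(s[i,4])) for i in range(1,k) if s[i,4]>2])
E
```

```text
[[287.76015839 228.31433096]
 [298.86427112 223.51127017]
 [318.571058   231.86823232]] [[281.52168151 295.06826509]
 [281.14352404 306.71538839]]
s3 [([259.0, 245.0], 11), ([248.0, 248.0], 5), ([238.0, 260.0], 4)]
s4 [([190.0, 117.0], 26), ([207.0, 120.0], 4), ([285.0, 237.0], 32), ([238.0, 260.0], 5)]
s5 [([190.0, 113.0], 48), ([205.0, 113.0], 98), ([287.0, 235.0], 6), ([238.0, 260.0], 5)]
s6 [([204.0, 111.0], 129), ([190.0, 113.0], 47), ([239.0, 260.0], 5)]
w6 [([329.0, 63.0], 8), ([328.0, 66.0], 6), ([322.0, 68.0], 5), ([320.0, 74.0], 6), ([300.0, 114.0], 6)]
t5 [([326.0, 211.0], 46)]
t6 []
```

Request:
{"name": "send_rows", "arguments": {"targets": [{"x": 0, "y": 0, "z": 8, "yaw": 0}, {"x": -5, "y": 2, "z": 20, "yaw": 0}, {"x": -25, "y": 9, "z": 25, "yaw": 0}, {"x": -50, "y": 18, "z": 25, "yaw": 0}, {"x": -75, "y": 27, "z": 25, "yaw": 0}, {"x": -95, "y": 35, "z": 25, "yaw": 0}, {"x": -105, "y": 50, "z": 25, "yaw": 0}, {"x": -105, "y": 80, "z": 25, "yaw": 0}]}}

```text
time_s: 19.85
ee_pos: [0.3753, -0.0978, 0.2681]
eef_rot: [[-0.939, 0.343, 0.001], [0.343, 0.939, -0.001], [-0.002, -0.0, -1.0]]
wrist_force: [-0.3, 0.0, -0.9]
gripper_width: 0.13
grasp_force: 59.2
```

```bash
python3 - <<'E'
from h import *
save('scene','s7');save('top','t7'); print(st())
for n in('s7','t7'):
    im=cv2.imread('pics/%s.png'%n).astype(int); b,g,r=im[...,0],im[...,1],im[...,2]
    m=((g>r+12)&(g>b+12)).astype(np.uint8); k,l,s,c=cv2.connectedComponentsWithStats(m)
    print(n,[(c[i].round().tolist(),s[i].tolist()) for i in range(1,k) if s[i,4]>2])
a=cv2.imread('pics/s7.png')[140:280,200:340];b=cv2.imread('pics/t7.png')[170:270,270:370]
cv2.imwrite('pics/c7.png',np.hstack([cv2.resize(x,(400,400),interpolation=2) for x in(a,b)]))
E
```

```text
{'time_s': 19.95, 'ee_pos': [0.375, -0.096, 0.268], 'wrist_force': [-0.027, -0.104, -1.731], 'torque': [-0.008, 0.029, 0.009], 'gripper_width': 0.131, 'grasp_force': 59.214, 'qpos': [-0.45, 0.052, 1.791, 0.001, 1.298, -1.674]}
s7 [([204.0, 111.0], [201, 101, 8, 21, 128]), ([190.0, 113.0], [189, 102, 3, 20, 47]), ([238.0, 260.0], [237, 259, 3, 2, 6])]
t7 [([325.0, 215.0], [319, 208, 13, 15, 131])]
```

View pics/c7.png

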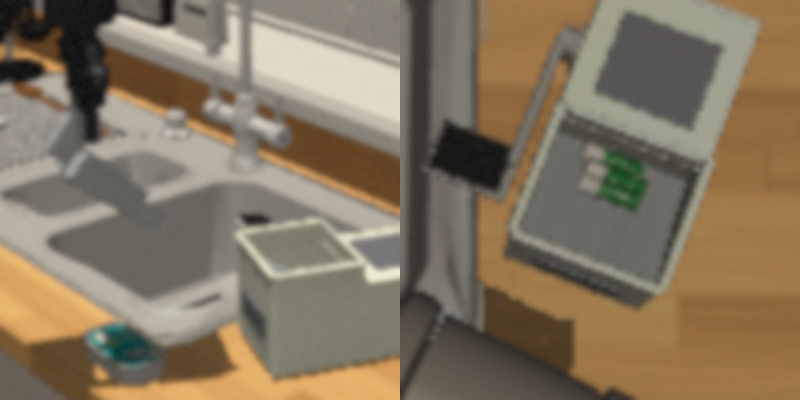

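Request:
{"name": "send_rows", "arguments": {"targets": [{"x": 3, "y": 30, "z": 0, "yaw": -8}, {"x": 6, "y": 60, "z": 0, "yaw": -16}, {"x": 9, "y": 95, "z": 0, "yaw": -24}, {"x": 12, "y": 130, "z": 0, "yaw": -32}, {"x": 15, "y": 165, "z": -20, "yaw": -40}, {"x": 18, "y": 200, "z": -60, "yaw": -49}, {"x": 20, "y": 230, "z": -100, "yaw": -58}, {"x": 21, "y": 245, "z": -140, "yaw": -65}]}}

```text
time_s: 20.95
ee_pos: [0.3972, 0.1483, 0.1265]
eef_rot: [[-0.085, 0.996, 0.002], [0.996, 0.085, 0.0], [0.0, 0.002, -1.0]]
wrist_force: [0.5, 0.1, -0.9]
gripper_width: 0.128
grasp_force: 59.3
```

Request:
{"name": "send_rows", "arguments": {"targets": [{"x": 0, "y": 0, "z": -5, "yaw": 0}, {"x": 0, "y": 0, "z": -10, "yaw": 0}, {"x": 0, "y": 0, "z": -15, "yaw": 0}, {"x": 0, "y": 0, "z": -20, "yaw": 0}, {"x": 0, "y": 2, "z": -24, "yaw": 0}, {"x": 0, "y": 4, "z": -28, "yaw": 0}, {"x": 0, "y": 8, "z": -32, "yaw": 0}, {"x": -1, "y": 12, "z": -36, "yaw": 0}]}}

```text
time_s: 21.95
ee_pos: [0.3965, 0.1597, 0.0923]
eef_rot: [[-0.088, 0.996, 0.003], [0.996, 0.088, 0.001], [0.001, 0.003, -1.0]]
wrist_force: [-2.3, 6.2, 16.4]
gripper_width: 0.133
grasp_force: 61.8
```

Request:
{"name": "send_rows", "arguments": {"targets": [{"x": 0, "y": 4, "z": -3, "yaw": 0}, {"x": -1, "y": 8, "z": -6, "yaw": 0}, {"x": -1, "y": 11, "z": -10, "yaw": 0}, {"x": -1, "y": 14, "z": -14, "yaw": 0}, {"x": -2, "y": 17, "z": -18, "yaw": 0}, {"x": -2, "y": 20, "z": -22, "yaw": 0}, {"x": -2, "y": 22, "z": -26, "yaw": 0}, {"x": -2, "y": 24, "z": -30, "yaw": 0}]}}

```text
time_s: 22.95
ee_pos: [0.3951, 0.1842, 0.0624]
eef_rot: [[-0.088, 0.996, 0.004], [0.996, 0.088, 0.002], [0.001, 0.004, -1.0]]
wrist_force: [-0.5, 4.5, 8.9]
gripper_width: 0.131
grasp_force: 59.5
```

Request:
{"name": "send_rows", "arguments": {"targets": [{"x": 0, "y": 2, "z": -4, "yaw": 0}, {"x": 0, "y": 4, "z": -8, "yaw": 0}, {"x": 0, "y": 6, "z": -12, "yaw": 0}, {"x": -1, "y": 8, "z": -16, "yaw": 0}, {"x": -1, "y": 10, "z": -20, "yaw": 0}, {"x": -1, "y": 11, "z": -23, "yaw": 0}, {"x": -1, "y": 11, "z": -25, "yaw": 0}, {"x": -1, "y": 11, "z": -26, "yaw": 0}]}}

```text
time_s: 23.95
ee_pos: [0.3937, 0.1946, 0.036]
eef_rot: [[-0.088, 0.996, 0.003], [0.996, 0.088, 0.001], [0.001, 0.003, -1.0]]
wrist_force: [-0.6, 3.5, 8.4]
gripper_width: 0.135
grasp_force: 58.5
```

Request:
{"name": "send_rows", "arguments": {"targets": [{"x": 0, "y": 0, "z": -1, "yaw": 0}, {"x": 0, "y": 0, "z": -2, "yaw": 0}, {"x": 0, "y": 0, "z": -2, "yaw": 0}, {"x": 0, "y": 0, "z": -2, "yaw": 0}, {"x": 0, "y": 0, "z": -2, "yaw": 0}, {"x": 0, "y": 0, "z": -2, "yaw": 0}, {"x": 0, "y": 0, "z": -2, "yaw": 0}, {"x": 0, "y": 0, "z": -2, "yaw": 0}]}}

```text
time_s: 24.95
ee_pos: [0.3938, 0.1947, 0.0347]
eef_rot: [[-0.088, 0.996, 0.003], [0.996, 0.088, 0.001], [0.001, 0.004, -1.0]]
wrist_force: [-1.6, 1.5, 15.6]
gripper_width: 0.13
grasp_force: 59.7
```

Request:
{"name": "send_rows", "arguments": {"targets": [{"x": 0, "y": 0, "z": 0, "yaw": 0}, {"x": 0, "y": 0, "z": 0, "yaw": 0}, {"x": 0, "y": 0, "z": 0, "yaw": 0}, {"x": 0, "y": 0, "z": 0, "yaw": 0}, {"x": 0, "y": 0, "z": 20, "yaw": 0}, {"x": 0, "y": 0, "z": 60, "yaw": 0}, {"x": 0, "y": 0, "z": 110, "yaw": 0}, {"x": 0, "y": 0, "z": 160, "yaw": 0}], "fingers": 0.4}}

```text
time_s: 25.95
ee_pos: [0.3921, 0.1936, 0.1946]
eef_rot: [[-0.088, 0.996, -0.001], [0.996, 0.088, -0.0], [-0.0, -0.001, -1.0]]
wrist_force: [1.5, -0.3, -0.0]
gripper_width: 0.397
grasp_force: 0.0
```

```bash
python3 - <<'E'
from h import *
save('scene','s8'); print(st())
a=cv2.imread('pics/s0.png') if 0 else cv2.imread('pics/s1.png'); b=cv2.imread('pics/s8.png')
A=a[205:255,170:225]; best=max((( -np.abs(A.astype(int)-b[205+dy:255+dy,170+dx:225+dx]).mean()),dx,dy) for dx in range(-8,9) for dy in range(-8,9)); print(best)
E
```

```text
{'time_s': 26.0, 'ee_pos': [0.395, 0.195, 0.201], 'wrist_force': [2.597, 1.921, 5.824], 'torque': [0.086, -0.085, 0.012], 'gripper_width': 0.401, 'grasp_force': 0.0, 'qpos': [0.283, 0.213, 1.797, -0.0, 1.122, 0.195]}
(np.float64(-6.413939393939394), 0, 0)
```

Request:
{"name": "send_rows", "arguments": {"targets": [{"x": 30, "y": -42, "z": 0, "yaw": -4}, {"x": 60, "y": -85, "z": 0, "yaw": -8}, {"x": 90, "y": -130, "z": 0, "yaw": -12}, {"x": 120, "y": -175, "z": 0, "yaw": -16}, {"x": 150, "y": -218, "z": 0, "yaw": -20}, {"x": 180, "y": -260, "z": 0, "yaw": -25}, {"x": 206, "y": -296, "z": -10, "yaw": -25}, {"x": 206, "y": -296, "z": -30, "yaw": -25}], "fingers": 0}}

```text
time_s: 27.0
ee_pos: [0.6001, -0.1054, 0.1623]
eef_rot: [[0.345, 0.939, 0.002], [0.939, -0.345, -0.001], [-0.0, 0.002, -1.0]]
wrist_force: [-0.8, 0.8, 0.5]
gripper_width: -0.002
grasp_force: 0.0
```

Request:
{"name": "send_rows", "arguments": {"targets": [{"x": 0, "y": 0, "z": -20, "yaw": 0}, {"x": 0, "y": 0, "z": -40, "yaw": 0}, {"x": 0, "y": 0, "z": -52, "yaw": 0}, {"x": 0, "y": 0, "z": -64, "yaw": 0}, {"x": 0, "y": 0, "z": -76, "yaw": 0}, {"x": 0, "y": 0, "z": -88, "yaw": 0}, {"x": 0, "y": 0, "z": -98, "yaw": 0}, {"x": 0, "y": 0, "z": -104, "yaw": 0}]}}

```text
time_s: 28.0
ee_pos: [0.6007, -0.103, 0.06]
eef_rot: [[0.341, 0.94, 0.005], [0.94, -0.341, -0.002], [0.0, 0.006, -1.0]]
wrist_force: [2.1, -1.3, 7.9]
gripper_width: -0.002
grasp_force: 3.1
```

Request:
{"name": "send_rows", "arguments": {"targets": [{"x": 0, "y": 0, "z": -1, "yaw": 0}, {"x": 0, "y": 0, "z": -2, "yaw": 0}, {"x": 0, "y": 0, "z": -3, "yaw": 0}, {"x": 0, "y": 0, "z": -3, "yaw": 0}, {"x": 0, "y": 0, "z": -3, "yaw": 0}, {"x": 0, "y": 0, "z": -3, "yaw": 0}, {"x": 0, "y": 0, "z": -3, "yaw": 0}, {"x": 0, "y": 0, "z": -3, "yaw": 0}]}}

```text
time_s: 29.0
ee_pos: [0.6008, -0.103, 0.059]
eef_rot: [[0.341, 0.94, 0.006], [0.94, -0.341, -0.002], [0.0, 0.007, -1.0]]
wrist_force: [-2.8, 0.4, 15.7]
gripper_width: 0.002
grasp_force: 8.1
```

```bash
cat > g.py <<'E'
import sys
from h import *
i=sys.argv[1]
for n in('top','scene','wrist'):
    f=n[0]+i; im=save(n,f).astype(int); r,g,b=im[...,0],im[...,1],im[...,2]
    m=((g>r+12)&(g>b+12)).astype(np.uint8); k,l,s,c=cv2.connectedComponentsWithStats(m)
    print(f,[(c[j].round().tolist(),int(s[j,4])) for j in range(1,k) if s[j,4]>5])
print(st())
O=np.array([.613,-.229]);x=np.array([.94,-.342])
for n in 'tsw': print(n,[proj(n+i,np.r_[O+x*a,z]).round()[0].tolist() for a,z in((-.01,.07),(.06,.02),(.0,.128),(.064,.195))])
E
python3 g.py 9
```

```text
t9 []
s9 [([204.0, 111.0], 126), ([190.0, 113.0], 44)]
w9 [([2.0, 343.0], 8), ([8.0, 344.0], 7), ([62.0, 361.0], 7), ([63.0, 370.0], 17), ([21.0, 387.0], 35), ([72.0, 380.0], 13), ([70.0, 388.0], 16), ([42.0, 391.0], 7)]
{'time_s': 29.15, 'ee_pos': [0.601, -0.103, 0.059], 'wrist_force': [-1.823, -0.134, 15.783], 'torque': [-0.057, 0.284, -0.043], 'gripper_width': -0.002, 'grasp_force': 8.112, 'qpos': [-0.295, 0.665, 1.493, -0.0, 0.977, 0.053]}
t [[325.0, 211.0], [331.0, 194.0], [329.0, 204.0], [340.0, 179.0]]
s [[315.0, 241.0], [335.0, 251.0], [319.0, 224.0], [338.0, 202.0]]
w [[358.0, 454.0], [438.0, 386.0], [401.0, 562.0], [398.0, 390.0]]
```

Request:
{"name": "send_rows", "arguments": {"targets": [{"x": 0, "y": 0, "z": 0, "yaw": 0}, {"x": 0, "y": 0, "z": 0, "yaw": 0}, {"x": 0, "y": 0, "z": 0, "yaw": 0}, {"x": 0, "y": 0, "z": 0, "yaw": 0}, {"x": 0, "y": 0, "z": 0, "yaw": 0}, {"x": 0, "y": 0, "z": 0, "yaw": 0}, {"x": 0, "y": 0, "z": 0, "yaw": 0}, {"x": 0, "y": 0, "z": 0, "yaw": 0}]}}

```text
time_s: 30.15
ee_pos: [0.6008, -0.103, 0.059]
eef_rot: [[0.341, 0.94, 0.006], [0.94, -0.341, -0.002], [0.0, 0.007, -1.0]]
wrist_force: [-2.3, -0.5, 16.4]
gripper_width: -0.003
grasp_force: 8.1
```

```bash
python3 g.py 10; python3 - <<'E'
from h import *
for n in('t7','t9','t10'):
    im=cv2.imread('pics/%s.png'%n); print(n,[im[v-1:v+2,u-1:u+2].mean((0,1)).round().tolist() for u,v in((314,215),(325,215),(322,225),(328,207),(316,205),(335,185),(322,180))])
E
```

```text
t10 []
s10 [([204.0, 111.0], 124), ([190.0, 113.0], 44)]
w10 [([2.0, 343.0], 8), ([64.0, 364.0], 12), ([63.0, 370.0], 17), ([20.0, 385.0], 31), ([72.0, 380.0], 12), ([52.0, 386.0], 6), ([72.0, 388.0], 8), ([65.0, 392.0], 11)]
{'time_s': 30.3, 'ee_pos': [0.601, -0.103, 0.059], 'wrist_force': [-2.513, -0.094, 16.232], 'torque': [0.0, 0.24, -0.004], 'gripper_width': -0.003, 'grasp_force': 8.112, 'qpos': [-0.295, 0.665, 1.493, -0.0, 0.977, 0.053]}
t [[325.0, 211.0], [331.0, 194.0], [329.0, 204.0], [340.0, 179.0]]
s [[315.0, 241.0], [335.0, 251.0], [319.0, 224.0], [338.0, 202.0]]
w [[358.0, 454.0], [438.0, 386.0], [401.0, 562.0], [398.0, 390.0]]
t7 [[104.0, 112.0, 114.0], [42.0, 83.0, 38.0], [99.0, 105.0, 106.0], [66.0, 75.0, 77.0], [83.0, 91.0, 94.0], [85.0, 85.0, 87.0], [125.0, 140.0, 140.0]]
t9 [[102.0, 108.0, 108.0], [104.0, 110.0, 110.0], [102.0, 108.0, 109.0], [118.0, 127.0, 127.0], [93.0, 99.0, 99.0], [122.0, 140.0, 142.0], [127.0, 145.0, 148.0]]
t10 [[102.0, 108.0, 109.0], [104.0, 110.0, 110.0], [102.0, 108.0, 109.0], [118.0, 128.0, 127.0], [93.0, 99.0, 99.0], [122.0, 140.0, 142.0], [127.0, 145.0, 148.0]]
```

Request:
{"name": "send_rows", "arguments": {"targets": [{"x": 0, "y": 0, "z": 0, "yaw": 0}, {"x": 0, "y": 0, "z": 0, "yaw": 0}, {"x": 0, "y": 0, "z": 10, "yaw": 0}, {"x": 0, "y": 0, "z": 22, "yaw": 0}, {"x": 0, "y": 0, "z": 34, "yaw": 0}, {"x": 0, "y": 0, "z": 46, "yaw": 0}, {"x": 0, "y": 0, "z": 65, "yaw": 0}, {"x": 0, "y": 0, "z": 110, "yaw": 0}]}}

```text
time_s: 31.3
ee_pos: [0.5977, -0.102, 0.1652]
eef_rot: [[0.342, 0.94, -0.004], [0.94, -0.342, 0.001], [-0.0, -0.004, -1.0]]
wrist_force: [1.6, -0.3, -0.7]
gripper_width: -0.001
grasp_force: 0.0
```

Request:
{"name": "send_rows", "arguments": {"targets": [{"x": 0, "y": 0, "z": 30, "yaw": 0}, {"x": -20, "y": 30, "z": 50, "yaw": 0}, {"x": -50, "y": 70, "z": 60, "yaw": 0}, {"x": -80, "y": 110, "z": 60, "yaw": 0}, {"x": -110, "y": 150, "z": 60, "yaw": 0}, {"x": -130, "y": 180, "z": 60, "yaw": 0}, {"x": -130, "y": 180, "z": 60, "yaw": 0}, {"x": -130, "y": 180, "z": 60, "yaw": 0}]}}

```text
time_s: 32.3
ee_pos: [0.4693, 0.0774, 0.2266]
eef_rot: [[0.341, 0.94, 0.001], [0.94, -0.341, -0.0], [0.0, 0.001, -1.0]]
wrist_force: [-0.7, -0.4, -0.5]
gripper_width: 0.0
grasp_force: 0.0
```

```bash
python3 g.py 11; python3 - <<'E'
from h import *
a=cv2.imread('pics/top0.png').astype(int);b=cv2.imread('pics/t11.png').astype(int)
for n,(u0,v0,u1,v1) in dict(lid=(318,168,358,205),hopper=(302,200,345,240),pad=(278,200,300,218),tin=(270,265,305,292),tea=(355,270,375,290),scoop=(175,262,235,292),mugs=(395,205,490,290)).items():
    print(n,np.abs(a[v0:v1,u0:u1]-b[v0:v1,u0:u1]).mean().round(1))
s=[cv2.imread('pics/%s.png'%n).astype(int)[205:270,285:370] for n in('s7','s11')];print(np.abs(s[0]-s[1]).mean())
E
```

```text
t11 [([284.0, 282.0], 16)]
s11 [([204.0, 110.0], 122), ([190.0, 113.0], 48), ([238.0, 259.0], 25)]
w11 []
{'time_s': 32.45, 'ee_pos': [0.469, 0.077, 0.226], 'wrist_force': [-0.147, -0.532, 0.386], 'torque': [0.002, 0.003, -0.003], 'gripper_width': 0.002, 'grasp_force': 0.0, 'qpos': [0.001, 0.256, 1.662, -0.0, 1.223, 0.351]}
t [[325.0, 211.0], [331.0, 194.0], [329.0, 204.0], [340.0, 179.0]]
s [[315.0, 241.0], [335.0, 251.0], [319.0, 224.0], [338.0, 202.0]]
w [[471.0, 382.0], [501.0, 351.0], [504.0, 421.0], [593.0, 465.0]]
lid 1.7
hopper 1.6
pad 1.4
tin 10.4
tea 1.9
scoop 34.1
mugs 1.5
1.9977073906485672
```

```bash
python3 -c "
from plant import ctrl
print(ctrl.hand_in())"
```

```text
the job is handed in; nothing more can be done
None
```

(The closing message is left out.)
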